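# Draw the specimen tray forward from the deep shelf with the pull hook

### The arm

A 6-joint arm with a two-finger parallel gripper is mounted at the origin on the work surface. World frame = base frame: x ahead of the robot, y to its left, z up, the work surface at z = 0. Lengths are in m, angles in rad, forces in N, time in s.
With the tool pointing down it reaches from about 0.375 to 0.9 m from the base axis. Payload 3.1 kg.
Tool frame: the origin (TCP) lies midway between the tips of the shut fingers; the grasp point (between the pads) lies 19 mm behind it (manip.grasp_offset is the distance from the TCP to the grasp point, in m); z points along the fingers, y is the line along which they close (so a half turn about z gives the same grasp; the last joint's range is limited). The gripper opens to 85 mm and grips with 20 to 120 N. Pads are 22 mm wide; open, the fingers measure 114 mm over their backs; the gripper's body (76 mm by 85 mm) begins 54 mm behind the grasp point. The pads swing forward as they close: fully open they stand 13 mm farther back than shut.
Start: joints at [-1.498, 0.527, 1.433, -0, 1.181, -0.178], TCP at [0.156, -0.605, 0.231] pointing down, gripper open.
Joint ranges: [-3.08, 3.08], [-0.75, 2.2], [0.22, 2.44], [-1.43, 4.57], [0, 2.65], [-2.85, 2.85]. Speed limits (rad/s): [2.79, 2.79, 3.14, 3.14, 3.14, 3.14].

### API

Orientations are given as a unit quaternion [x, y, z, w].
In Python, from station import sensors, cams, order, manip gives the robot as it stands.
- The arm moves only by the tool move_arm, never from a script. Its argument "targets" is a list of rows, each an object of numbers: "dx", "dy", "dz": the shift along the world's x, y, z normalised to -1 to 1, where 1 is 25 mm; "rx", "ry", "rz": the turn, a rotation vector about the world's x, y, z normalised to -1 to 1, where 1 is 30 degrees. A call has exactly 10 rows; each row shifts and turns the commanded pose from where the row before left it; what a row does not reach is not made up. A row lasts 1/8 s, in which the tool goes at most 62.5 mm and 10.7 degrees, less where a joint would pass 70% of its speed; a pose out of reach is approached as far as the arm can. A call with a number of a shift or a turn outside -1 to 1 is refused whole. A call with a gripper value outside its range is refused whole. "claw" is the opening in per cent of the stroke, from 0 (shut) to 100 (fully open), set as the call begins (left out, the last holds). The fingers move at their own pace and stop on an object; "newtons" is the grip in N (left out, the last holds). Time passes only in rows, so rows that do not move let the fingers close, or fill a call up. It gives the time, the measured TCP pose, the force, the opening and the grip force at its end, in the units of the state.
- sensors.sense(): the state, without advancing time (a new reading comes with each control period).
- cams.snapshot(name): name is "scene" or "top"; returns the picture (480x640x3 uint8, red, green, blue); there is no depth.
- cams.camera_model(name): a dict with "fx", "fy", "cx", "cy" (pixels), "extrinsics" (4x4, takes a point from world to camera coordinates). Camera axes: x right, y down, z forward; pixel columns grow to the right and rows downward; lengths in m; the calibration is good to about 2 mm. A picture is of the moment at which its call begins. camera_model takes no time and is no camera call.
- order.sign_off(): hands the job in; it is judged then, once.
The state is a dict: "t": time; "q": joint angles; "qd": joint speeds; "tau": joint torques, N m; "tcp_pos": TCP position; "tool_rot": TCP orientation; "force": force on the tool from outside, world axes, zero at the start; "ft_torque": the same for the moment, N m; "finger_gap": opening from 0.0 (shut) to 1.0 (fully open); "gripper_force": force on a finger pad.
Only numpy, scipy, OpenCV 4.12 (cv2) and the standard library are available. Lean on these libraries where they do the work, as an engineer would, in place of code of your own. Each camera call takes 0.05 s, during which the arm holds its last target. There are 200 camera calls.

### The job

The open specimen tray with the two jars has been pushed back under the low wire-topped shelf: take the pull hook from the rubber mat, hook it over the tray's front rim and draw the tray gently forward until its front bears flush along the shelf's stop bar, with the jars still standing. Then unhook it, leaving it against the bar, and lay the hook back down on the mat. Touch the tray with the hook only, do not wrench its rim, tip it over the bar or bang the shelf, and leave everything else where it is.

Things in the scene. Friction and masses are not known exactly. Their poses are not given: they have to be found in the camera images.
- hook: Pull hook, 0.2 kg: beech handle 24 wide x 40 mm tall, flat-sided, x = -70 to +40 mm in its frame; an 8 mm steel rod, axis 30 mm above the underside, runs on to x = 175 and bends straight down to a blunt point level with the handle's underside. Stands on the mat on handle and point. Origin: handle's underside at the place to grip (centre of mass near); x along the rod to the point, z up.
- hook_tip (a point): Middle of the round end of the hook's down-turned point, 4 mm above its very end; 175 mm ahead of the hook's origin.
- tray: Open grey tray 140 deep x 140 wide x 60 mm high, walls 4, out-turned rim 8 wide, 4 thick; 0.45 to 0.7 kg with jars, slides at 1 to 5 N. Brittle rim: the hook may bear on it with 20 N at most. Pulled over about 8 N against the bar, it starts to tip. Origin: foot of the front wall's outer face, middle; x to the back, z up. Starts 40 to 85 mm behind the bar; first 40 mm inside the front wall empty.
- jar_a: Lidded glass jar, 42 mm across, 78 mm high, standing loose in the tray; origin under its centre, z up.
- jar_b: The other jar, the same.
- shelf: Low fixed shelf: white deck 300 deep x 388 wide, top 20 mm above the bench; 4 posts and a wire top (180 to 200 mm high) set 50 mm back from the deck's front edge. Across its front a rigid stop bar, 13 mm high, parallel to the edge, clamped where last needed: its inner face is 30 to 55 mm behind the edge, not measured. Origin: on the bench under the middle of the front edge; x to the back, y left.
- mat: Black rubber mat fixed on the bench, 300 x 120 x 3 mm, to the left or the right in front of the shelf. Origin: centre of its underside, x along its length.
- carton: Closed cardboard carton, 130 deep x 125 wide x 75 mm high, beside the tray on the deck (the two may be either way round); origin at the foot of its front face, in the middle. To be left alone.
- slidebox: Flat wooden slide box 170 x 95 x 40 mm on the bench, opposite the mat; origin under its centre. To be left alone.
- beaker: Glass beaker, 68 mm across, 90 mm high, on the bench; origin under its centre. To be left alone.
- dishes: Stack of petri dishes, 94 mm across, 56 mm high, on the bench; origin under its centre. To be left alone.
- loupe: Small black eyepiece loupe, 34 mm across, 22 mm high, on the bench in front of the shelf; origin under its centre. To be left alone.
Things that resemble listed ones, but are neither listed nor needed, are in the scene too. Leave any pink or purple look-alike of the hook alone.

How it is judged:
On the way, in this order (a step that is already met when the one before it is completed fails the run):
1. the hook's point is down behind the tray's front rim and pulls on it (x of hook_tip in the frame of tray between 0.004 and 0.05 m and y of hook_tip in the frame of tray between -0.066 and 0.066 m and z of hook_tip in the frame of tray below 0.054 m and contact force between hook and tray above 0.5 N), for 0.1 s.
2. the hook, still over the rim, holds the tray flush against the stop bar (under 0.03 rad askew, bearing on it with at least 1 N) (angle between the x axis of tray and the x axis of shelf, either way round below 0.03 rad and contact force between tray and shelf above 1 N and contact force between hook and tray above 0.5 N and z of hook_tip in the frame of tray below 0.054 m), for 0.2 s.
3. the hook is clear above the rim and the tray has stayed against the stop bar, still touching it (angle between the x axis of tray and the x axis of shelf, either way round below 0.03 rad and contact force between tray and shelf above 0.05 N and contact force between hook and tray below 0.05 N and z of hook_tip in the frame of tray above 0.062 m), for 0.1 s.
At the end, for the whole second after the job is handed in: Tray flat on the deck, touching the stop bar (27 to 58 mm behind the deck's front edge), within 0.035 rad of square; both jars upright (0.1 rad); hook at rest on the mat and let go (origin over the mat, point at most 10 mm beyond its edge, both under 30 mm high); other things in place (x of tray in the frame of shelf between 0.027 and 0.058 m and angle between the x axis of tray and the x axis of shelf, either way round below 0.035 rad and contact force between tray and shelf above 0.05 N and angle between tray's own z axis and vertical below 0.03 rad and angle between each of jar_a, jar_b's own z axis and vertical below 0.1 rad and x of hook in the frame of mat between -0.15 and 0.15 m and y of hook in the frame of mat between -0.06 and 0.06 m and x of hook_tip in the frame of mat between -0.16 and 0.16 m and y of hook_tip in the frame of mat between -0.07 and 0.07 m and height (world z) of each of hook, hook_tip below 0.03 m and linear speed of each of hook, tray below 0.02 m/s).
It fails at once if the hook bears on the tray with more than 20 N (the rim cracks), or the tray is tipped by more than 0.06 rad (contact force between hook and tray above 20 N or angle between tray's own z axis and vertical above 0.06 rad).
It fails at once if the gripper or arm touches the tray (contact force between any of the fingers, the arm and tray above 0.5 N).
It fails at once if the hook, gripper or arm hits the shelf with more than 20 N (contact force between any of hook, the fingers, the arm and shelf above 20 N).
It fails at once if the hook is dropped onto the mat (let go and falling faster than 0.6 m/s) (linear speed of hook above 0.6 m/s and height (world z) of hook below 0.1 m and contact force between the fingers and hook below 0.1 N).
It fails at once if a jar is tipped by more than 0.5 rad, the carton shifted by more than 15 mm, or the slide box, beaker, dishes or loupe by more than 25 mm (angle between any of jar_a, jar_b's own z axis and vertical above 0.5 rad or distance of carton from where it was at the start of the episode above 0.015 m or distance of any of slidebox, beaker, dishes, loupe from where it was at the start of the episode above 0.025 m).
It also fails if it takes over 70 s, if anything falls off the work surface, if the arm or the gripper's body presses on something with over 40 N, if the wrist force passes 120 N, or if a joint passes its speed limit or range.

## Working session

There is one attempt and no reset: what is moved stays moved. The work goes in short steps, Python scripts to look and compute and a tool call to move; the robot and the scene stay as the last step left them, time stands still between calls to the robot, and variables do not carry over. Pictures are saved under pics/ and viewed, at most 10 in all, crops included, and the job is handed in when it is done.

Besides the shell and the picture viewer there is one more tool, called after ">>>" by a JSON object that holds its "op" and its "data". move_arm: Moves the arm, as the interface text tells. Scaled input: -1 to 1 covers 25 mm each way for a shift and 30 degrees each way for a turn. Its arguments: {"type":"object","properties":{"targets":{"type":"array"},"claw":{"type":"number"},"newtons":{"type":"number"}},"required":["targets"]}

```bash
mkdir -p pics; ls; python3 - <<'E'
from station import sensors,cams,manip
import cv2,numpy as np
for n in ("scene","top"):
    im=cams.snapshot(n); cv2.imwrite(f"pics/{n}0.png",im[:,:,::-1])
    m=cams.camera_model(n); print(n,m["fx"],m["fy"],m["cx"],m["cy"]); print(np.round(m["extrinsics"],4))
s=sensors.sense(); print(s, manip.grasp_offset)
E
```

```text
pics
scene 576.4610085310047 576.4610085310047 314.31443232791173 242.8539518196492
[[-0.3822  0.9241  0.0033  0.1357]
 [ 0.703   0.293  -0.648  -0.401 ]
 [-0.5997 -0.2454 -0.7617  2.1194]
 [ 0.      0.      0.      1.    ]]
top 496.73936947705624 496.73936947705624 322.41467012468655 241.46829066599702
[[-0.003  -0.9999 -0.0132  0.1037]
 [-0.9849  0.0052 -0.1728  0.545 ]
 [ 0.1728  0.0125 -0.9849  1.5592]
 [ 0.      0.      0.      1.    ]]
{'t': 0.1, 'q': array([-1.49751729e+00,  5.28388787e-01,  1.43379650e+00,  1.13534941e-05,
        1.18140710e+00, -1.78489883e-01]), 'qd': array([-1.28657462e-03, -1.97601058e-03, -4.51723350e-03, -2.45675662e-04,
        1.63861660e-03, -6.85189002e-05]), 'tau': array([-4.14948954e-05, -4.43304777e+01, -1.78586876e+01, -3.36569074e-04,
        3.88103857e-03, -1.53800556e-05]), 'tcp_pos': array([ 0.15568729, -0.60462035,  0.2304148 ]), 'tool_rot': array([ 9.92086785e-01,  1.25550036e-01,  5.78164250e-05, -9.98205548e-04]), 'force': array([0.39680472, 0.57396148, 0.31327305]), 'ft_torque': array([ 0.02445446, -0.00217768, -0.00761127]), 'gripper_force': 0.0, 'finger_gap': 1.0010016080608284} 0.0187
```

View pics/scene0.png

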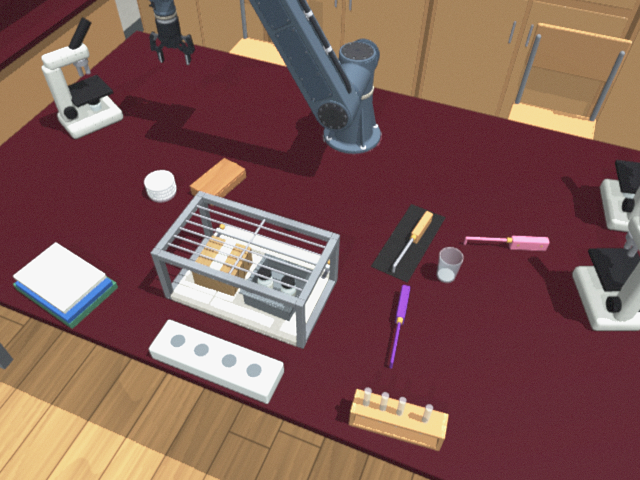

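View pics/top0.png

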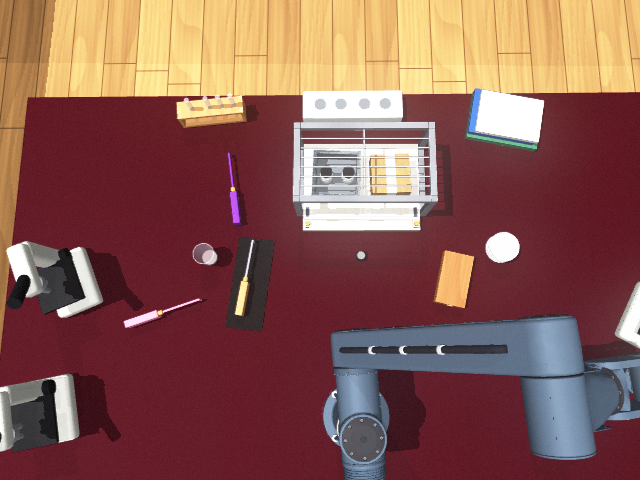

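The top view shows three hook-like things: beech handle with steel rod on the black mat (243,297 handle, point 252,241), a pink one (150,318) and a purple one (235,200). By the description I choose the beech one. The tray is at (338,172), the carton at (390,173), the stop bar along the row near 208–218, the loupe at (361,255), and the beaker at (205,254).

```bash
cat > h.py <<'E'
import numpy as np,cv2
from station import sensors,cams
def ray(n,u,v,z):
    m=cams.camera_model(n);E=m["extrinsics"];R=E[:3,:3];c=-R.T@E[:3,3]
    d=R.T@np.array([(u-m["cx"])/m["fx"],(v-m["cy"])/m["fy"],1]);return c+d*(z-c[2])/d[2]
def proj(n,p):
    m=cams.camera_model(n);E=m["extrinsics"];q=E[:3,:3]@np.array(p)+E[:3,3]
    return m["fx"]*q[0]/q[2]+m["cx"],m["fy"]*q[1]/q[2]+m["cy"]
E
python3 - <<'E'
from h import *
im=cv2.imread("pics/top0.png")
a=cv2.resize(im[228:333,220:285],None,fx=5,fy=5,interpolation=cv2.INTER_CUBIC)
b=cv2.resize(im[120:240,285:445],None,fx=4,fy=4,interpolation=cv2.INTER_CUBIC)
H=max(a.shape[0],b.shape[0]);W=a.shape[1]
cv2.imwrite("pics/mat.png",a)
cv2.imwrite("pics/shelf.png",cv2.resize(b,(800,600)))
hsv=cv2.cvtColor(im,cv2.COLOR_BGR2HSV)
m=cv2.inRange(hsv,(12,70,110),(32,255,255)); m[:, :225]=0;m[:,275:]=0;m[:230]=0;m[335:]=0
c=max(cv2.findContours(m,0,2)[0],key=cv2.contourArea);print("handle",cv2.minAreaRect(c),cv2.boxPoints(cv2.minAreaRect(c)))
g=cv2.inRange(im,(0,0,0),(60,60,60));hs=cv2.inRange(hsv,(0,0,0),(180,110,75))
hs[:, :215]=0;hs[:,285:]=0;hs[:230]=0;hs[335:]=0
c=max(cv2.findContours(hs,0,2)[0],key=cv2.contourArea);r=cv2.boxPoints(cv2.minAreaRect(c));print("mat",[np.round(ray("top",*p,0.003),3) for p in r])
E
```

```text
handle ((241.9528350830078, 295.5849304199219), (9.337285995483398, 39.25345993041992), 10.619654655456543) [[233.74718 314.0151 ]
 [240.98112 275.434  ]
 [250.1585  277.15475]
 [242.92455 315.73587]]
mat [array([0.276, 0.419, 0.003]), array([0.576, 0.381, 0.003]), array([0.556, 0.26 , 0.003]), array([0.258, 0.302, 0.003])]
```

View pics/mat.png

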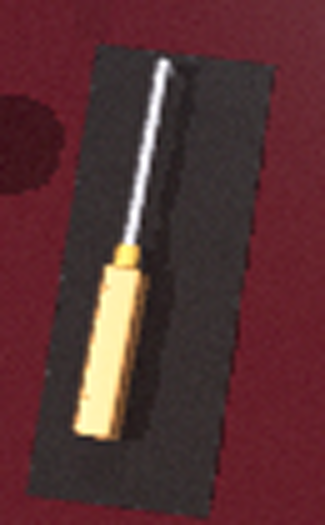

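View pics/shelf.png

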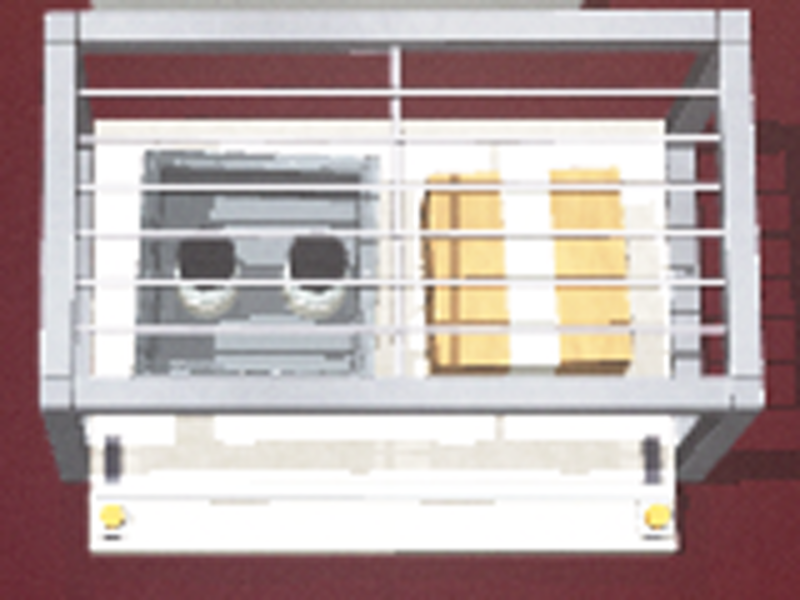

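The crop confirms the choice: beech handle, bright steel rod, and point at (252.6,240.4) in the top view, all on the black mat. The shelf crop shows the tray on the left with two jars, its front edge just behind the front beam, and the stop bar with yellow clamps in front.

```bash
python3 - <<'E'
from h import *
im=cv2.imread("pics/scene0.png")
cv2.imwrite("pics/sc1.png",cv2.resize(im[190:350,145:345],(750,600),interpolation=cv2.INTER_CUBIC))
P=lambda x,y,z:np.round(ray("top",285+x/5,120+y/5,z),3)
print("deck front",P(90,543,.02),P(677,543,.02))
print("beam front z.2",P(42,408,.2),P(762,408,.2), "back",P(47,12,.2),P(748,12,.2))
print("bar? rows", P(385,496,.033),P(385,472,.033),P(385,440,.033))
print("tray rim z.08: BL,BR,FL,FR",P(146,150,.08),P(380,155,.08),P(136,375,.08),P(377,375,.08))
Q=lambda x,y,z:np.round(ray("top",220+x/5,228+y/5,z),3)
print("hook: point top z.033",Q(163,62,.035)," rodbase",Q(127,250,.033)," handle end top corners",Q(74,432,.043),Q(120,438,.043),"front",Q(108,265,.043),Q(147,268,.043))
print("loupe",ray("top",361,255,.02))
E
```

```text
deck front [0.594 0.166 0.02 ] [ 0.592 -0.222  0.02 ]
beam front z.2 [0.639 0.185 0.2  ] [ 0.637 -0.241  0.2  ] back [0.889 0.184 0.2  ] [ 0.885 -0.243  0.2  ]
bar? rows [ 0.622 -0.029  0.033] [ 0.638 -0.029  0.033] [ 0.66  -0.029  0.033]
tray rim z.08: BL,BR,FL,FR [0.844 0.127 0.08 ] [ 0.84  -0.026  0.08 ] [0.692 0.133 0.08 ] [ 0.691 -0.022  0.08 ]
hook: point top z.033 [0.553 0.33  0.035]  rodbase [0.43  0.351 0.033]  handle end top corners [0.313 0.38  0.043] [0.309 0.351 0.043] front [0.419 0.361 0.043] [0.417 0.336 0.043]
loupe [ 0.50472626 -0.02442981  0.02      ]
```

View pics/sc1.png

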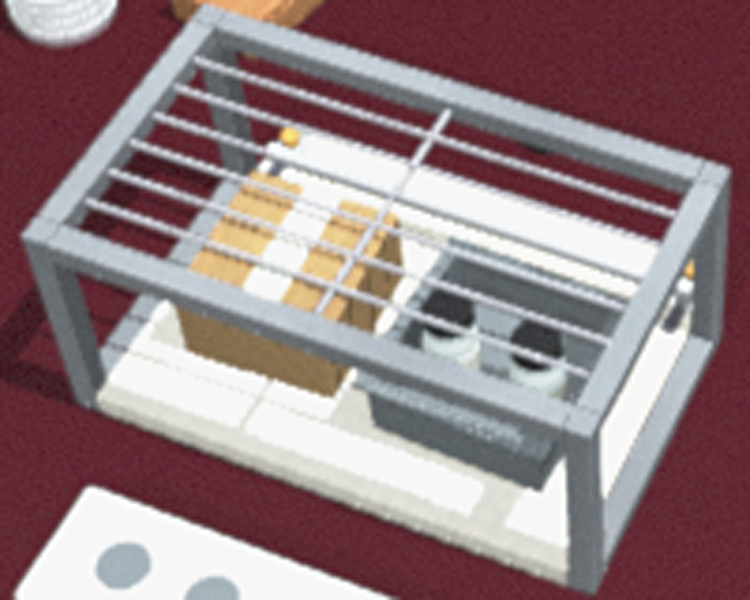

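The scene crop shows the tray's front rim, the far side in this view, at about crop (450,240) to (612,290). The carton is beside it and the first strip inside the front wall is empty. I'll set out for a place above the hook.

>>> {"op": "move_arm", "data": {"targets": [{"dx": 1,"dy": 0.96},{"dx": 1,"dy": 0.96},{"dx": 1,"dy": 0.96},{"dx": 1,"dy": 0.96},{"dx": 1,"dy": 0.96},{"dx": 1,"dy": 0.96},{"dx": 1,"dy": 0.96},{"dx": 1,"dy": 0.96},{"dx": 1,"dy": 0.96},{"dx": 1,"dy": 0.96}], "claw": 100}}

```text
schema error: expected keys dx, dy, dz, rx, ry, rz
```

>>> {"op": "move_arm", "data": {"targets": [{"dx": 0.3,"dy": 0.96,"rz": -0.15},{"dx": 0.3,"dy": 0.96,"rz": -0.15},{"dx": 0.3,"dy": 0.96,"rz": -0.15},{"dx": 0.3,"dy": 0.96,"rz": -0.15},{"dx": 0.3,"dy": 0.96,"rz": -0.16},{"dx": 0.3,"dy": 0.96},{"dx": 0.3,"dy": 0.96},{"dx": 0.3,"dy": 0.96},{"dx": 0.3,"dy": 0.96},{"dx": 0.3,"dy": 0.96}]}}

```text
schema error: expected keys dx, dy, dz, rx, ry, rz
```

>>> {"op": "move_arm", "data": {"targets": [{"dy": 0.96},{"dy": 0.96},{"dy": 0.96},{"dy": 0.96},{"dy": 0.96},{"dy": 0.96},{"dy": 0.96},{"dy": 0.96},{"dy": 0.96},{"dy": 0.96}]}}

```text
schema error: expected keys dx, dy, dz, rx, ry, rz
```

>>> {"op": "move_arm", "data": {"targets": [{"dx": -0.4,"dy": 0.96,"dz": -0.4},{"dx": -0.4,"dy": 0.96,"dz": -0.4},{"dx": -0.4,"dy": 0.96,"dz": -0.4},{"dx": -0.4,"dy": 0.96,"dz": -0.4},{"dx": -0.4,"dy": 0.96,"dz": -0.4},{"dx": -0.4,"dy": 0.96,"dz": -0.4},{"dx": -0.4,"dy": 0.96,"dz": -0.4},{"dx": -0.4,"dy": 0.96,"dz": -0.4},{"dx": -0.4,"dy": 0.96,"dz": -0.4},{"dx": -0.4,"dy": 0.96,"dz": -0.4}]}}

```text
schema error: expected keys dx, dy, dz, rx, ry, rz
```

```bash
python3 - <<'E'
from h import *
from scipy.spatial.transform import Rotation as R
s=sensors.sense();print(s["t"],s["tcp_pos"],R.from_quat(s["tool_rot"]).as_matrix().round(3),s["q"])
im=cv2.cvtColor(cams.snapshot("scene"),cv2.COLOR_RGB2BGR);cv2.imwrite("pics/s2.png",im)
cv2.imwrite("pics/s2c.png",cv2.resize(im[180:300,360:520],(800,600),interpolation=cv2.INTER_CUBIC))
for u,v in((265,254),(308.2,267.3)):print(ray("scene",u,v,.08))
E
```

```text
0.1 [ 0.15568729 -0.60462035  0.2304148 ] [[ 0.968  0.249 -0.   ]
 [ 0.249 -0.968  0.002]
 [ 0.    -0.002 -1.   ]] [-1.49751729e+00  5.28388787e-01  1.43379650e+00  1.13534941e-05
  1.18140710e+00 -1.78489883e-01]
[ 0.69446679 -0.01215589  0.08      ]
[0.69138038 0.12031934 0.08      ]
```

View pics/s2c.png

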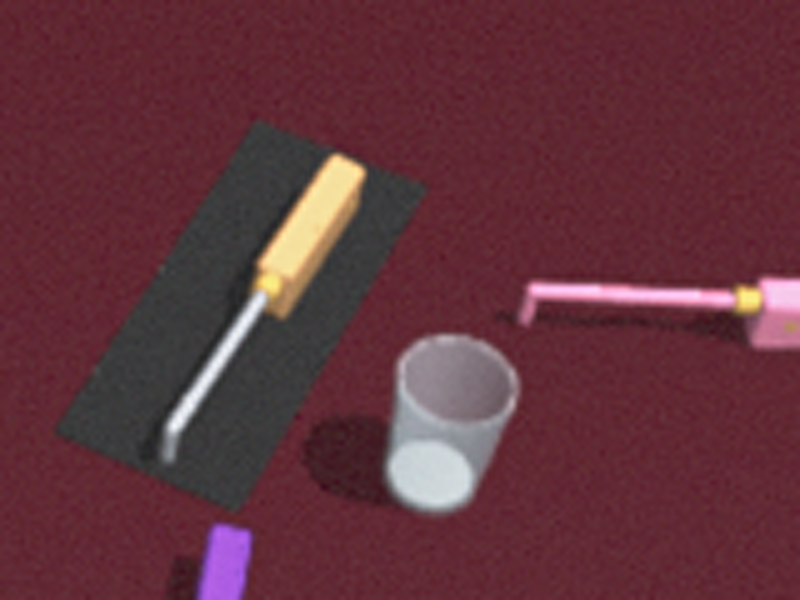

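The crop shows the beech hook on the mat, still free (the moves were refused for missing keys). Its point is at crop (168,460) and the beaker is off to its side. I'll resend the moves with all keys.

>>> {"op": "move_arm", "data": {"targets": [{"dx": 1,"dy": 0.96,"dz": 0,"rx": 0,"ry": 0,"rz": 0},{"dx": 1,"dy": 0.96,"dz": 0,"rx": 0,"ry": 0,"rz": 0},{"dx": 1,"dy": 0.96,"dz": 0,"rx": 0,"ry": 0,"rz": 0},{"dx": 1,"dy": 0.96,"dz": 0,"rx": 0,"ry": 0,"rz": 0},{"dx": 1,"dy": 0.96,"dz": 0,"rx": 0,"ry": 0,"rz": 0},{"dx": 1,"dy": 0.96,"dz": 0,"rx": 0,"ry": 0,"rz": 0},{"dx": 1,"dy": 0.96,"dz": 0,"rx": 0,"ry": 0,"rz": 0},{"dx": 1,"dy": 0.96,"dz": 0,"rx": 0,"ry": 0,"rz": 0},{"dx": 1,"dy": 0.96,"dz": 0,"rx": 0,"ry": 0,"rz": 0},{"dx": 1,"dy": 0.96,"dz": 0,"rx": 0,"ry": 0,"rz": 0}], "claw": 100}}

```text
t: 1.4
tcp_pos: [0.4064, -0.3643, 0.2311]
tool_rot: [0.992, 0.126, -0.0, -0.0]
force: [0.8, 0.3, -0.8]
finger_gap: 1.002
gripper_force: 0.0
```

>>> {"op": "move_arm", "data": {"targets": [{"dx": 0.3,"dy": 0.96,"dz": 0,"rx": 0,"ry": 0,"rz": -0.15},{"dx": 0.3,"dy": 0.96,"dz": 0,"rx": 0,"ry": 0,"rz": -0.15},{"dx": 0.3,"dy": 0.96,"dz": 0,"rx": 0,"ry": 0,"rz": -0.15},{"dx": 0.3,"dy": 0.96,"dz": 0,"rx": 0,"ry": 0,"rz": -0.15},{"dx": 0.3,"dy": 0.96,"dz": 0,"rx": 0,"ry": 0,"rz": -0.16},{"dx": 0.3,"dy": 0.96,"dz": 0,"rx": 0,"ry": 0,"rz": 0},{"dx": 0.3,"dy": 0.96,"dz": 0,"rx": 0,"ry": 0,"rz": 0},{"dx": 0.3,"dy": 0.96,"dz": 0,"rx": 0,"ry": 0,"rz": 0},{"dx": 0.3,"dy": 0.96,"dz": 0,"rx": 0,"ry": 0,"rz": 0},{"dx": 0.3,"dy": 0.96,"dz": 0,"rx": 0,"ry": 0,"rz": 0}]}}

```text
t: 2.65
tcp_pos: [0.4808, -0.1244, 0.2311]
tool_rot: [0.997, -0.073, -0.0, -0.0]
force: [0.6, 0.6, 0.3]
finger_gap: 1.002
gripper_force: 0.0
```

>>> {"op": "move_arm", "data": {"targets": [{"dx": 0,"dy": 0.96,"dz": 0,"rx": 0,"ry": 0,"rz": 0},{"dx": 0,"dy": 0.96,"dz": 0,"rx": 0,"ry": 0,"rz": 0},{"dx": 0,"dy": 0.96,"dz": 0,"rx": 0,"ry": 0,"rz": 0},{"dx": 0,"dy": 0.96,"dz": 0,"rx": 0,"ry": 0,"rz": 0},{"dx": 0,"dy": 0.96,"dz": 0,"rx": 0,"ry": 0,"rz": 0},{"dx": 0,"dy": 0.96,"dz": 0,"rx": 0,"ry": 0,"rz": 0},{"dx": 0,"dy": 0.96,"dz": 0,"rx": 0,"ry": 0,"rz": 0},{"dx": 0,"dy": 0.96,"dz": 0,"rx": 0,"ry": 0,"rz": 0},{"dx": 0,"dy": 0.96,"dz": 0,"rx": 0,"ry": 0,"rz": 0},{"dx": 0,"dy": 0.96,"dz": 0,"rx": 0,"ry": 0,"rz": 0}]}}

```text
t: 3.9
tcp_pos: [0.4805, 0.1155, 0.2311]
tool_rot: [0.997, -0.073, -0.0, 0.0]
force: [-0.5, 0.1, 1.0]
finger_gap: 1.0
gripper_force: 0.0
```

>>> {"op": "move_arm", "data": {"targets": [{"dx": -0.4,"dy": 0.96,"dz": -0.4,"rx": 0,"ry": 0,"rz": 0},{"dx": -0.4,"dy": 0.96,"dz": -0.4,"rx": 0,"ry": 0,"rz": 0},{"dx": -0.4,"dy": 0.96,"dz": -0.4,"rx": 0,"ry": 0,"rz": 0},{"dx": -0.4,"dy": 0.96,"dz": -0.4,"rx": 0,"ry": 0,"rz": 0},{"dx": -0.4,"dy": 0.96,"dz": -0.4,"rx": 0,"ry": 0,"rz": 0},{"dx": -0.4,"dy": 0.96,"dz": -0.4,"rx": 0,"ry": 0,"rz": 0},{"dx": -0.4,"dy": 0.96,"dz": -0.4,"rx": 0,"ry": 0,"rz": 0},{"dx": -0.4,"dy": 0.96,"dz": -0.4,"rx": 0,"ry": 0,"rz": 0},{"dx": -0.4,"dy": 0.96,"dz": -0.4,"rx": 0,"ry": 0,"rz": 0},{"dx": -0.4,"dy": 0.96,"dz": -0.4,"rx": 0,"ry": 0,"rz": 0}]}}

```text
t: 5.15
tcp_pos: [0.3803, 0.3555, 0.1308]
tool_rot: [0.997, -0.073, -0.0, 0.0]
force: [-0.4, -0.7, 0.3]
finger_gap: 1.001
gripper_force: 0.0
```

```bash
cat >> h.py <<'E'
from scipy.spatial.transform import Rotation as R
def st():
    s=sensors.sense();M=R.from_quat(s["tool_rot"]).as_matrix()
    print(round(s["t"],2),s["tcp_pos"].round(4),"yaw",round(np.arctan2(M[1,0],M[0,0]),3),"zax",M[:,2].round(3),"q",s["q"].round(2),"F",s["force"].round(2),"gap",round(s["finger_gap"],3),round(s["gripper_force"],1))
E
python3 -c "
from h import *
st()
# hook from two views: point bottom scene
print(ray('scene',360+168/5,180+458/5,.003), ray('scene',360+345/5,180+155/5,.043),ray('scene',360+365/5,180+172/5,.043),ray('scene',360+260/5,180+265/5,.043))"
```

```text
5.15 [0.3803 0.3555 0.1308] yaw -0.146 zax [-0. -0. -1.] q [ 0.54  0.54  1.79 -0.    0.82  2.25] F [-0.4 -0.7  0.3] gap 1.001 0.0
[0.55401381 0.33570029 0.003     ] [0.31303858 0.37168597 0.043     ] [0.32245853 0.38705695 0.043     ] [0.42239276 0.34825193 0.043     ]
```

>>> {"op": "move_arm", "data": {"targets": [{"dx": 0,"dy": 0.04,"dz": -0.6,"rx": 0,"ry": 0,"rz": 0},{"dx": 0,"dy": 0,"dz": -0.6,"rx": 0,"ry": 0,"rz": 0},{"dx": 0,"dy": 0,"dz": -0.6,"rx": 0,"ry": 0,"rz": 0},{"dx": 0,"dy": 0,"dz": -0.6,"rx": 0,"ry": 0,"rz": 0},{"dx": 0,"dy": 0,"dz": -0.6,"rx": 0,"ry": 0,"rz": 0},{"dx": 0,"dy": 0,"dz": -0.6,"rx": 0,"ry": 0,"rz": 0},{"dx": 0,"dy": 0,"dz": -0.6,"rx": 0,"ry": 0,"rz": 0},{"dx": 0,"dy": 0,"dz": -0.4,"rx": 0,"ry": 0,"rz": 0},{"dx": 0,"dy": 0,"dz": -0.24,"rx": 0,"ry": 0,"rz": 0},{"dx": 0,"dy": 0,"dz": 0,"rx": 0,"ry": 0,"rz": 0}]}}

```text
t: 6.4
tcp_pos: [0.3806, 0.3557, 0.01]
tool_rot: [0.997, -0.073, -0.0, 0.0]
force: [-0.4, 0.3, -0.2]
finger_gap: 0.999
gripper_force: 0.0
```

>>> {"op": "move_arm", "data": {"targets": [{"dx": 0,"dy": 0,"dz": 0,"rx": 0,"ry": 0,"rz": 0},{"dx": 0,"dy": 0,"dz": 0,"rx": 0,"ry": 0,"rz": 0},{"dx": 0,"dy": 0,"dz": 0,"rx": 0,"ry": 0,"rz": 0},{"dx": 0,"dy": 0,"dz": 0,"rx": 0,"ry": 0,"rz": 0},{"dx": 0,"dy": 0,"dz": 0,"rx": 0,"ry": 0,"rz": 0},{"dx": 0,"dy": 0,"dz": 0,"rx": 0,"ry": 0,"rz": 0},{"dx": 0,"dy": 0,"dz": 0,"rx": 0,"ry": 0,"rz": 0},{"dx": 0,"dy": 0,"dz": 0,"rx": 0,"ry": 0,"rz": 0},{"dx": 0,"dy": 0,"dz": 0,"rx": 0,"ry": 0,"rz": 0},{"dx": 0,"dy": 0,"dz": 0,"rx": 0,"ry": 0,"rz": 0}], "claw": 0, "newtons": 60}}

```text
t: 7.65
tcp_pos: [0.3812, 0.3561, 0.0109]
tool_rot: [0.997, -0.073, 0.001, -0.0]
force: [-0.7, 1.3, 5.6]
finger_gap: 0.276
gripper_force: 60.0
```

Grasped at 24 mm. Next I lift straight up, then carry the hook across in front of the shelf while turning it square.

>>> {"op": "move_arm", "data": {"targets": [{"dx": 0,"dy": 0,"dz": 0.4,"rx": 0,"ry": 0,"rz": 0},{"dx": 0,"dy": 0,"dz": 0.6,"rx": 0,"ry": 0,"rz": 0},{"dx": 0,"dy": 0,"dz": 0.8,"rx": 0,"ry": 0,"rz": 0},{"dx": 0,"dy": 0,"dz": 0.8,"rx": 0,"ry": 0,"rz": 0},{"dx": 0,"dy": 0,"dz": 0.8,"rx": 0,"ry": 0,"rz": 0},{"dx": 0,"dy": -0.4,"dz": 0.6,"rx": 0,"ry": 0,"rz": 0},{"dx": 0,"dy": -0.6,"dz": 0,"rx": 0,"ry": 0,"rz": 0},{"dx": 0,"dy": -0.8,"dz": 0,"rx": 0,"ry": 0,"rz": 0},{"dx": 0,"dy": -0.8,"dz": 0,"rx": 0,"ry": 0,"rz": 0},{"dx": 0,"dy": -0.8,"dz": 0,"rx": 0,"ry": 0,"rz": 0}]}}

```text
t: 8.9
tcp_pos: [0.3797, 0.2685, 0.1095]
tool_rot: [0.997, -0.073, -0.001, 0.001]
force: [0.0, -0.7, -1.9]
finger_gap: 0.269
gripper_force: 59.2
```

>>> {"op": "move_arm", "data": {"targets": [{"dx": 0.1,"dy": -0.9,"dz": 0,"rx": 0,"ry": 0,"rz": 0.03},{"dx": 0.1,"dy": -0.9,"dz": 0,"rx": 0,"ry": 0,"rz": 0.03},{"dx": 0.1,"dy": -0.9,"dz": 0,"rx": 0,"ry": 0,"rz": 0.03},{"dx": 0.1,"dy": -0.9,"dz": 0,"rx": 0,"ry": 0,"rz": 0.03},{"dx": 0.1,"dy": -0.9,"dz": 0,"rx": 0,"ry": 0,"rz": 0.03},{"dx": 0.1,"dy": -0.9,"dz": 0,"rx": 0,"ry": 0,"rz": 0.03},{"dx": 0.1,"dy": -0.9,"dz": 0,"rx": 0,"ry": 0,"rz": 0.03},{"dx": 0.1,"dy": -0.9,"dz": 0,"rx": 0,"ry": 0,"rz": 0.03},{"dx": 0,"dy": -0.9,"dz": 0,"rx": 0,"ry": 0,"rz": 0.03},{"dx": 0,"dy": -0.5,"dz": 0,"rx": 0,"ry": 0,"rz": 0}]}}

```text
t: 10.15
tcp_pos: [0.3996, 0.0542, 0.1098]
tool_rot: [1.0, -0.004, -0.001, -0.0]
force: [-0.8, 0.2, -2.0]
finger_gap: 0.271
gripper_force: 59.1
```

```bash
python3 - <<'E'
from h import *
st()
t=cv2.cvtColor(cams.snapshot("top"),cv2.COLOR_RGB2BGR);s=cv2.cvtColor(cams.snapshot("scene"),cv2.COLOR_RGB2BGR)
cv2.imwrite("pics/t3.png",t);cv2.imwrite("pics/s3.png",s)
a=cv2.resize(t[140:290,285:385],(400,600),interpolation=cv2.INTER_CUBIC);b=cv2.resize(s[150:300,215:315],(400,600),interpolation=cv2.INTER_CUBIC)
cv2.imwrite("pics/c3.png",np.hstack([a,b]))
E
```

```text
10.15 [0.3996 0.0542 0.1098] yaw -0.007 zax [-0.002  0.    -1.   ] q [-0.14  0.48  2.09 -0.    0.58  1.43] F [-0.82  0.25 -1.96] gap 0.271 59.1
```

View pics/c3.png

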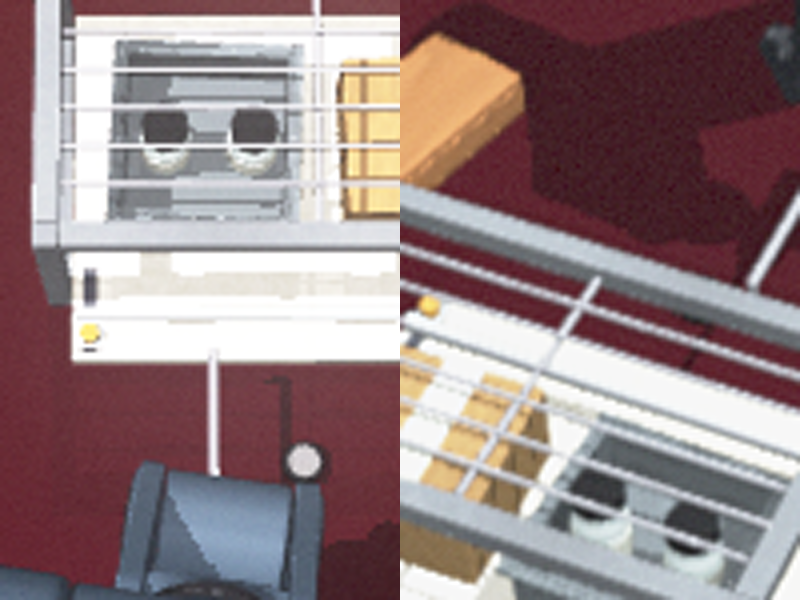

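The left crop (top view) shows the hook's rod end at (338.2,227.5), almost in line with the tray centre. The tray's front corners are at about crop (107,220) and (300,222), still behind the beam. The right crop shows the hook about to pass below the beam.

```bash
python3 - <<'E'
from h import *
P=lambda x,y,z:np.round(ray("top",285+x/4,140+y/4,z),4)
print("rod end",P(213,350,.135),"rod base",P(214,475,.135))
print("tray front",P(107,220,.08),P(300,222,.08),"back",P(115,42,.08),P(301,45,.08))
print("jars",P(165,130,.1),P(252,128,.1))
E
```

```text
rod end [0.5735 0.0515 0.135 ] rod base [0.4766 0.0516 0.135 ]
tray front [0.6921 0.135  0.08  ] [ 0.6895 -0.0204  0.08  ] back [0.8426 0.1285 0.08  ] [ 0.8388 -0.0237  0.08  ]
jars [0.7609 0.0878 0.1   ] [0.762  0.0181 0.1   ]
```

>>> {"op": "move_arm", "data": {"targets": [{"dx": 0.4,"dy": 0.14,"dz": 0,"rx": 0,"ry": 0,"rz": 0},{"dx": 0.6,"dy": 0,"dz": 0,"rx": 0,"ry": 0,"rz": 0},{"dx": 0.7,"dy": 0,"dz": 0,"rx": 0,"ry": 0,"rz": 0},{"dx": 0.8,"dy": 0,"dz": 0,"rx": 0,"ry": 0,"rz": 0},{"dx": 0.8,"dy": 0,"dz": 0,"rx": 0,"ry": 0,"rz": 0},{"dx": 0.8,"dy": 0,"dz": 0,"rx": 0,"ry": 0,"rz": 0},{"dx": 0.8,"dy": 0,"dz": 0,"rx": 0,"ry": 0,"rz": 0},{"dx": 0.6,"dy": 0,"dz": 0,"rx": 0,"ry": 0,"rz": 0},{"dx": 0.4,"dy": 0,"dz": 0,"rx": 0,"ry": 0,"rz": 0},{"dx": 0,"dy": 0,"dz": 0,"rx": 0,"ry": 0,"rz": 0}]}}

```text
t: 11.5
tcp_pos: [0.5488, 0.0594, 0.1102]
tool_rot: [1.0, -0.002, 0.0, 0.0]
force: [0.2, -0.0, -2.6]
finger_gap: 0.274
gripper_force: 59.1
```

```bash
python3 - <<'E'
from h import *
st()
t=cv2.cvtColor(cams.snapshot("top"),cv2.COLOR_RGB2BGR);s=cv2.cvtColor(cams.snapshot("scene"),cv2.COLOR_RGB2BGR)
a=cv2.resize(t[150:250,305:372],(400,600),interpolation=cv2.INTER_CUBIC);b=cv2.resize(s[220:320,245:312],(400,600),interpolation=cv2.INTER_CUBIC)
cv2.imwrite("pics/c4.png",np.hstack([a,b]))
E
```

```text
11.5 [0.5488 0.0594 0.1102] yaw -0.004 zax [ 0. -0. -1.] q [-0.09  0.6   1.72 -0.    0.82  1.48] F [ 0.21 -0.02 -2.56] gap 0.274 59.1
```

View pics/c4.png

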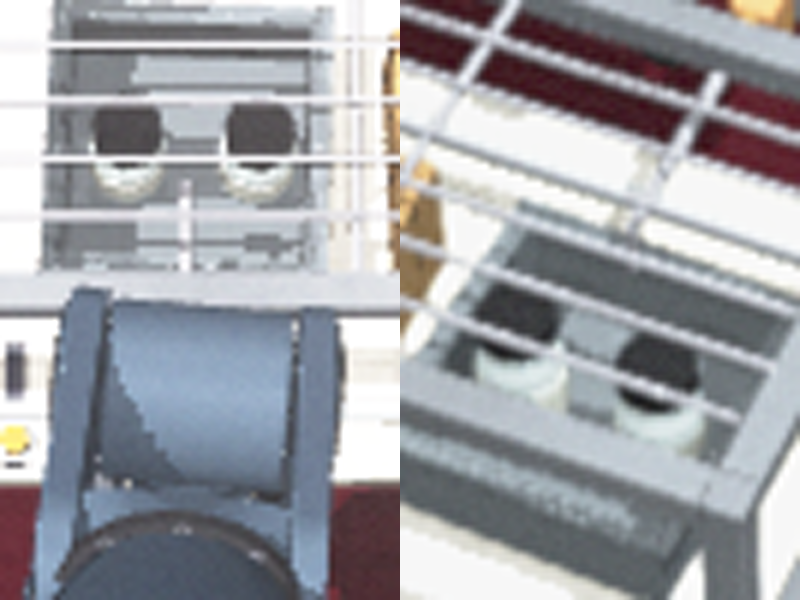

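The hook is over the tray: in the top view the rod end is at crop (186,182) near the tray's middle and short of the jars. In the scene view the down-turned point ends at crop (632,240), just inside the front rim.

```bash
python3 - <<'E'
from h import *
print(ray("top",305+186*.1675,150+181/6,.136),ray("scene",245+232*.1675,220+238/6,.104),ray("scene",245+232*.1675,220+203/6,.136))
for c in((122,205),(395,305)):print("front rim scene",ray("scene",245+c[0]*.1675,220+c[1]/6,.08))
E
```

```text
[0.72413026 0.05681626 0.136     ] [0.70982878 0.05486389 0.104     ] [0.71416386 0.05813193 0.136     ]
front rim scene [ 0.69454405 -0.01074464  0.08      ]
front rim scene [0.6997021  0.13278635 0.08      ]
```

>>> {"op": "move_arm", "data": {"targets": [{"dx": 0.16,"dy": 0,"dz": 0,"rx": 0,"ry": 0,"rz": 0},{"dx": 0,"dy": 0,"dz": -0.2,"rx": 0,"ry": 0,"rz": 0},{"dx": 0,"dy": 0,"dz": -0.2,"rx": 0,"ry": 0,"rz": 0},{"dx": 0,"dy": 0,"dz": -0.2,"rx": 0,"ry": 0,"rz": 0},{"dx": 0,"dy": 0,"dz": -0.2,"rx": 0,"ry": 0,"rz": 0},{"dx": 0,"dy": 0,"dz": -0.2,"rx": 0,"ry": 0,"rz": 0},{"dx": 0,"dy": 0,"dz": -0.2,"rx": 0,"ry": 0,"rz": 0},{"dx": 0,"dy": 0,"dz": -0.2,"rx": 0,"ry": 0,"rz": 0},{"dx": 0,"dy": 0,"dz": -0.18,"rx": 0,"ry": 0,"rz": 0},{"dx": 0,"dy": 0,"dz": 0,"rx": 0,"ry": 0,"rz": 0}]}}

```text
t: 12.85
tcp_pos: [0.552, 0.0593, 0.0704]
tool_rot: [1.0, -0.002, -0.0, -0.0]
force: [-1.1, 0.3, -2.2]
finger_gap: 0.275
gripper_force: 59.1
```

>>> {"op": "move_arm", "data": {"targets": [{"dx": -0.08,"dy": 0,"dz": 0,"rx": 0,"ry": 0,"rz": 0},{"dx": -0.08,"dy": 0,"dz": 0,"rx": 0,"ry": 0,"rz": 0},{"dx": -0.08,"dy": 0,"dz": 0,"rx": 0,"ry": 0,"rz": 0},{"dx": -0.08,"dy": 0,"dz": 0,"rx": 0,"ry": 0,"rz": 0},{"dx": -0.08,"dy": 0,"dz": 0,"rx": 0,"ry": 0,"rz": 0},{"dx": -0.08,"dy": 0,"dz": 0,"rx": 0,"ry": 0,"rz": 0},{"dx": -0.08,"dy": 0,"dz": 0,"rx": 0,"ry": 0,"rz": 0},{"dx": -0.08,"dy": 0,"dz": 0,"rx": 0,"ry": 0,"rz": 0},{"dx": -0.08,"dy": 0,"dz": 0,"rx": 0,"ry": 0,"rz": 0},{"dx": -0.08,"dy": 0,"dz": 0,"rx": 0,"ry": 0,"rz": 0}]}}

```text
t: 14.1
tcp_pos: [0.5321, 0.0592, 0.0708]
tool_rot: [1.0, -0.002, 0.0, 0.0]
force: [0.3, 0.1, -1.2]
finger_gap: 0.276
gripper_force: 59.1
```

>>> {"op": "move_arm", "data": {"targets": [{"dx": -0.08,"dy": 0,"dz": 0,"rx": 0,"ry": 0,"rz": 0},{"dx": -0.08,"dy": 0,"dz": 0,"rx": 0,"ry": 0,"rz": 0},{"dx": -0.08,"dy": 0,"dz": 0,"rx": 0,"ry": 0,"rz": 0},{"dx": -0.08,"dy": 0,"dz": 0,"rx": 0,"ry": 0,"rz": 0},{"dx": -0.08,"dy": 0,"dz": 0,"rx": 0,"ry": 0,"rz": 0},{"dx": -0.08,"dy": 0,"dz": 0,"rx": 0,"ry": 0,"rz": 0},{"dx": -0.08,"dy": 0,"dz": 0,"rx": 0,"ry": 0,"rz": 0},{"dx": -0.08,"dy": 0,"dz": 0,"rx": 0,"ry": 0,"rz": 0},{"dx": -0.08,"dy": 0,"dz": 0,"rx": 0,"ry": 0,"rz": 0},{"dx": -0.08,"dy": 0,"dz": 0,"rx": 0,"ry": 0,"rz": 0}]}}

```text
t: 15.35
tcp_pos: [0.5123, 0.0592, 0.0709]
tool_rot: [1.0, -0.002, 0.0, 0.0]
force: [3.0, -0.3, -1.7]
finger_gap: 0.271
gripper_force: 59.0
```

>>> {"op": "move_arm", "data": {"targets": [{"dx": -0.08,"dy": 0,"dz": 0,"rx": 0,"ry": 0,"rz": 0},{"dx": -0.08,"dy": 0,"dz": 0,"rx": 0,"ry": 0,"rz": 0},{"dx": -0.08,"dy": 0,"dz": 0,"rx": 0,"ry": 0,"rz": 0},{"dx": -0.08,"dy": 0,"dz": 0,"rx": 0,"ry": 0,"rz": 0},{"dx": -0.08,"dy": 0,"dz": 0,"rx": 0,"ry": 0,"rz": 0},{"dx": -0.08,"dy": 0,"dz": 0,"rx": 0,"ry": 0,"rz": 0},{"dx": -0.08,"dy": 0,"dz": 0,"rx": 0,"ry": 0,"rz": 0},{"dx": -0.08,"dy": 0,"dz": 0,"rx": 0,"ry": 0,"rz": 0},{"dx": -0.08,"dy": 0,"dz": 0,"rx": 0,"ry": 0,"rz": 0},{"dx": -0.08,"dy": 0,"dz": 0,"rx": 0,"ry": 0,"rz": 0}]}}

```text
t: 16.6
tcp_pos: [0.4922, 0.0592, 0.0708]
tool_rot: [1.0, -0.002, 0.0, -0.0]
force: [3.2, 1.5, -1.5]
finger_gap: 0.269
gripper_force: 59.0
```

```bash
python3 - <<'E'
from h import *
st()
t=cv2.cvtColor(cams.snapshot("top"),cv2.COLOR_RGB2BGR);s=cv2.cvtColor(cams.snapshot("scene"),cv2.COLOR_RGB2BGR)
cv2.imwrite("pics/t5.png",t);cv2.imwrite("pics/s5.png",s)
a=cv2.resize(t[140:240,295:375],(480,600),interpolation=cv2.INTER_CUBIC);b=cv2.resize(s[220:320,260:313],(320,600),interpolation=cv2.INTER_CUBIC)
cv2.imwrite("pics/c5.png",np.hstack([a,b]))
E
```

```text
16.6 [0.4922 0.0592 0.0708] yaw -0.005 zax [ 0.  0. -1.] q [-0.11  0.62  1.89  0.    0.63  1.47] F [ 3.23  1.54 -1.51] gap 0.269 59.0
```

View pics/c5.png

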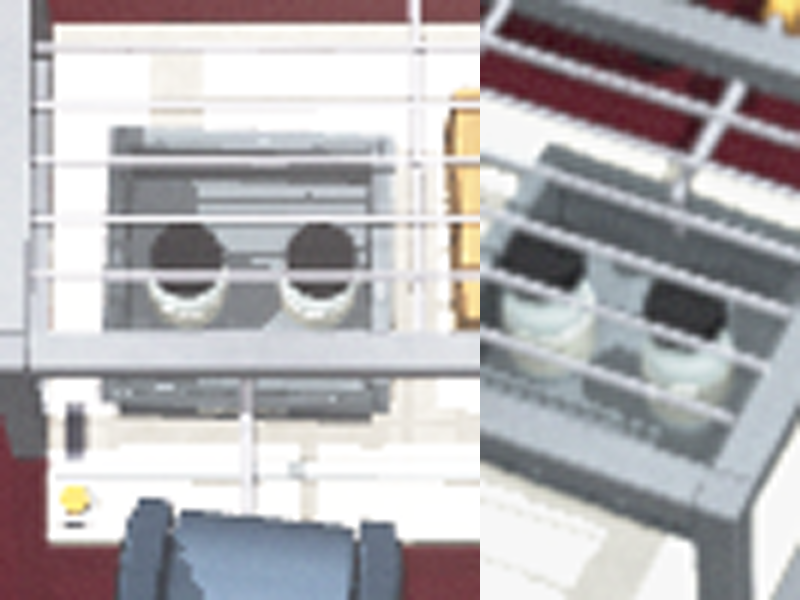

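The tray has been drawn out and both jars stand. Its front now shows below the beam at crop y≈400, with the hook's rod at x≈248 and the bar a little below. It is slightly skewed.

```bash
python3 - <<'E'
from h import *
P=lambda x,y,z:np.round(ray("top",295+x/6,140+y/6,z),4)
print("front",P(103,400,.08),P(388,408,.08),"back",P(112,128,.08),P(390,138,.08))
print("bar lines",P(300,452,.033),P(300,470,.033),P(300,485,.033),"deck",P(60,543,.02))
t=cv2.imread("pics/t5.png");print([(v,tuple(t[v,350])) for v in range(204,234)])
E
```

```text
front [0.6535 0.1336 0.08  ] [ 0.6481 -0.0187  0.08  ] back [0.8055 0.1288 0.08  ] [ 0.7987 -0.0222  0.08  ]
bar lines [0.6351 0.0269 0.033 ] [0.625 0.027 0.033] [0.6166 0.0271 0.033 ] deck [0.5875 0.1593 0.02  ]
[(204, (np.uint8(188), np.uint8(183), np.uint8(176))), (205, (np.uint8(154), np.uint8(149), np.uint8(143))), (206, (np.uint8(193), np.uint8(188), np.uint8(180))), (207, (np.uint8(141), np.uint8(137), np.uint8(136))), (208, (np.uint8(125), np.uint8(121), np.uint8(120))), (209, (np.uint8(105), np.uint8(102), np.uint8(105))), (210, (np.uint8(165), np.uint8(173), np.uint8(174))), (211, (np.uint8(228), np.uint8(233), np.uint8(237))), (212, (np.uint8(222), np.uint8(230), np.uint8(235))), (213, (np.uint8(226), np.uint8(232), np.uint8(236))), (214, (np.uint8(254), np.uint8(255), np.uint8(255))), (215, (np.uint8(254), np.uint8(255), np.uint8(255))), (216, (np.uint8(248), np.uint8(251), np.uint8(252))), (217, (np.uint8(254), np.uint8(254), np.uint8(254))), (218, (np.uint8(254), np.uint8(254), np.uint8(254))), (219, (np.uint8(233), np.uint8(233), np.uint8(232))), (220, (np.uint8(249), np.uint8(252), np.uint8(252))), (221, (np.uint8(254), np.uint8(255), np.uint8(255))), (222, (np.uint8(254), np.uint8(255), np.uint8(255))), (223, (np.uint8(254), np.uint8(255), np.uint8(255))), (224, (np.uint8(254), np.uint8(255), np.uint8(255))), (225, (np.uint8(254), np.uint8(255), np.uint8(255))), (226, (np.uint8(254), np.uint8(255), np.uint8(255))), (227, (np.uint8(166), np.uint8(156), np.uint8(150))), (228, (np.uint8(125), np.uint8(113), np.uint8(101))), (229, (np.uint8(142), np.uint8(124), np.uint8(112))), (230, (np.uint8(151), np.uint8(129), np.uint8(115))), (231, (np.uint8(163), np.uint8(141), np.uint8(126))), (232, (np.uint8(168), np.uint8(146), np.uint8(128))), (233, (np.uint8(176), np.uint8(154), np.uint8(134)))]
```

>>> {"op": "move_arm", "data": {"targets": [{"dx": -0.06,"dy": 0,"dz": 0,"rx": 0,"ry": 0,"rz": 0},{"dx": -0.06,"dy": 0,"dz": 0,"rx": 0,"ry": 0,"rz": 0},{"dx": -0.06,"dy": 0,"dz": 0,"rx": 0,"ry": 0,"rz": 0},{"dx": -0.06,"dy": 0,"dz": 0,"rx": 0,"ry": 0,"rz": 0},{"dx": -0.06,"dy": 0,"dz": 0,"rx": 0,"ry": 0,"rz": 0},{"dx": -0.06,"dy": 0,"dz": 0,"rx": 0,"ry": 0,"rz": 0},{"dx": -0.06,"dy": 0,"dz": 0,"rx": 0,"ry": 0,"rz": 0},{"dx": -0.06,"dy": 0,"dz": 0,"rx": 0,"ry": 0,"rz": 0},{"dx": -0.06,"dy": 0,"dz": 0,"rx": 0,"ry": 0,"rz": 0},{"dx": -0.06,"dy": 0,"dz": 0,"rx": 0,"ry": 0,"rz": 0}]}}

```text
t: 17.95
tcp_pos: [0.4771, 0.0592, 0.0708]
tool_rot: [1.0, -0.002, -0.0, -0.0]
force: [4.3, -0.2, -2.7]
finger_gap: 0.274
gripper_force: 59.1
```

>>> {"op": "move_arm", "data": {"targets": [{"dx": -0.02,"dy": 0,"dz": 0,"rx": 0,"ry": 0,"rz": 0},{"dx": -0.02,"dy": 0,"dz": 0,"rx": 0,"ry": 0,"rz": 0},{"dx": -0.02,"dy": 0,"dz": 0,"rx": 0,"ry": 0,"rz": 0},{"dx": -0.02,"dy": 0,"dz": 0,"rx": 0,"ry": 0,"rz": 0},{"dx": -0.02,"dy": 0,"dz": 0,"rx": 0,"ry": 0,"rz": 0},{"dx": -0.02,"dy": 0,"dz": 0,"rx": 0,"ry": 0,"rz": 0},{"dx": 0,"dy": 0,"dz": 0,"rx": 0,"ry": 0,"rz": 0},{"dx": 0,"dy": 0,"dz": 0,"rx": 0,"ry": 0,"rz": 0},{"dx": 0,"dy": 0,"dz": 0,"rx": 0,"ry": 0,"rz": 0},{"dx": 0,"dy": 0,"dz": 0,"rx": 0,"ry": 0,"rz": 0}]}}

```text
t: 19.2
tcp_pos: [0.4741, 0.0592, 0.0708]
tool_rot: [1.0, -0.002, -0.0, -0.0]
force: [2.2, 0.0, -1.8]
finger_gap: 0.271
gripper_force: 59.1
```

```bash
cat >> h.py <<'E'
def tray():
    # tray back/front edges in the top view at left/right part columns, by grey level
    t=cams.snapshot("top").astype(int)
    return cv2.cvtColor(t.astype(np.uint8),cv2.COLOR_RGB2BGR)
E
python3 - <<'E'
from h import *
st()
t=tray();cv2.imwrite("pics/t6.png",t);g=cv2.cvtColor(t,cv2.COLOR_BGR2GRAY)
for u in (316,320,326,332,346,350,354,358): print(u,list(g[200:224,u]))
E
```

```text
19.2 [0.4741 0.0592 0.0708] yaw -0.005 zax [-0.  0. -1.] q [-0.11  0.61  1.93 -0.    0.6   1.47] F [ 2.19  0.   -1.78] gap 0.271 59.1
316 [np.uint8(218), np.uint8(166), np.uint8(102), np.uint8(116), np.uint8(118), np.uint8(126), np.uint8(129), np.uint8(133), np.uint8(131), np.uint8(140), np.uint8(129), np.uint8(198), np.uint8(207), np.uint8(94), np.uint8(142), np.uint8(255), np.uint8(254), np.uint8(254), np.uint8(254), np.uint8(233), np.uint8(251), np.uint8(255), np.uint8(255), np.uint8(255)]
320 [np.uint8(219), np.uint8(168), np.uint8(106), np.uint8(125), np.uint8(129), np.uint8(128), np.uint8(132), np.uint8(140), np.uint8(140), np.uint8(136), np.uint8(169), np.uint8(202), np.uint8(210), np.uint8(83), np.uint8(105), np.uint8(232), np.uint8(242), np.uint8(254), np.uint8(254), np.uint8(234), np.uint8(251), np.uint8(255), np.uint8(255), np.uint8(255)]
326 [np.uint8(216), np.uint8(163), np.uint8(107), np.uint8(128), np.uint8(131), np.uint8(129), np.uint8(132), np.uint8(133), np.uint8(130), np.uint8(137), np.uint8(180), np.uint8(201), np.uint8(199), np.uint8(104), np.uint8(103), np.uint8
[... 1250 characters left out ...]
(165), np.uint8(111), np.uint8(180), np.uint8(202), np.uint8(201), np.uint8(206), np.uint8(202), np.uint8(132), np.uint8(131), np.uint8(142), np.uint8(178), np.uint8(204), np.uint8(213), np.uint8(93), np.uint8(137), np.uint8(204), np.uint8(254), np.uint8(254), np.uint8(232), np.uint8(251), np.uint8(255), np.uint8(255), np.uint8(255)]
358 [np.uint8(217), np.uint8(169), np.uint8(113), np.uint8(188), np.uint8(153), np.uint8(154), np.uint8(154), np.uint8(139), np.uint8(134), np.uint8(144), np.uint8(145), np.uint8(206), np.uint8(204), np.uint8(210), np.uint8(187), np.uint8(226), np.uint8(209), np.uint8(254), np.uint8(254), np.uint8(243), np.uint8(251), np.uint8(255), np.uint8(255), np.uint8(255)]
```

>>> {"op": "move_arm", "data": {"targets": [{"dx": -0.02,"dy": 0,"dz": 0,"rx": 0,"ry": 0,"rz": 0},{"dx": -0.02,"dy": 0,"dz": 0,"rx": 0,"ry": 0,"rz": 0},{"dx": -0.02,"dy": 0,"dz": 0,"rx": 0,"ry": 0,"rz": 0},{"dx": -0.02,"dy": 0,"dz": 0,"rx": 0,"ry": 0,"rz": 0},{"dx": -0.02,"dy": 0,"dz": 0,"rx": 0,"ry": 0,"rz": 0},{"dx": -0.02,"dy": 0,"dz": 0,"rx": 0,"ry": 0,"rz": 0},{"dx": -0.02,"dy": 0,"dz": 0,"rx": 0,"ry": 0,"rz": 0},{"dx": 0,"dy": 0,"dz": 0,"rx": 0,"ry": 0,"rz": 0},{"dx": 0,"dy": 0,"dz": 0,"rx": 0,"ry": 0,"rz": 0},{"dx": 0,"dy": 0,"dz": 0,"rx": 0,"ry": 0,"rz": 0}]}}

```text
t: 20.5
tcp_pos: [0.4706, 0.0593, 0.0708]
tool_rot: [1.0, -0.002, -0.0, -0.0]
force: [2.8, 0.7, -2.2]
finger_gap: 0.268
gripper_force: 59.1
```

>>> {"op": "move_arm", "data": {"targets": [{"dx": -0.02,"dy": 0,"dz": 0,"rx": 0,"ry": 0,"rz": 0},{"dx": -0.02,"dy": 0,"dz": 0,"rx": 0,"ry": 0,"rz": 0},{"dx": -0.02,"dy": 0,"dz": 0,"rx": 0,"ry": 0,"rz": 0},{"dx": -0.02,"dy": 0,"dz": 0,"rx": 0,"ry": 0,"rz": 0},{"dx": -0.02,"dy": 0,"dz": 0,"rx": 0,"ry": 0,"rz": 0},{"dx": -0.02,"dy": 0,"dz": 0,"rx": 0,"ry": 0,"rz": 0},{"dx": 0,"dy": 0,"dz": 0,"rx": 0,"ry": 0,"rz": 0},{"dx": 0,"dy": 0,"dz": 0,"rx": 0,"ry": 0,"rz": 0},{"dx": 0,"dy": 0,"dz": 0,"rx": 0,"ry": 0,"rz": 0},{"dx": 0,"dy": 0,"dz": 0,"rx": 0,"ry": 0,"rz": 0}]}}

```text
t: 21.75
tcp_pos: [0.4678, 0.0592, 0.0708]
tool_rot: [1.0, -0.002, 0.0, 0.0]
force: [3.5, -0.3, -1.9]
finger_gap: 0.275
gripper_force: 59.1
```

```bash
cat >> h.py <<'E'
def edge():
    # rim front edge (dark face start) per column, subpixel: drop from light rim top to the dark rim face
    g=cv2.cvtColor(tray(),cv2.COLOR_BGR2GRAY).astype(float);U=[];V=[]
    for u in list(range(318,332))+list(range(342,357)):
        c=g[205:222,u];d=np.diff(c);k=int(np.argmax(d[5:]))+5   # dark face -> white deck
        V.append(205+k+.5);U.append(u)
    p=np.polyfit(U,V,1);a=ray("top",318,np.polyval(p,318),.076);b=ray("top",357,np.polyval(p,357),.076)
    print("edge rows",np.polyval(p,[318,357]).round(2),"x",a[0].round(4),b[0].round(4),"yaw",round((b[0]-a[0])/(a[1]-b[1]),3)*-1)
E
python3 -c "
from h import *
st();edge()"
```

```text
21.75 [0.4678 0.0592 0.0708] yaw -0.005 zax [ 0. -0. -1.] q [-0.11  0.61  1.95  0.    0.59  1.46] F [ 3.53 -0.31 -1.89] gap 0.275 59.1
edge rows [216.5 216.5] x 0.6219 0.6212 yaw 0.006
```

>>> {"op": "move_arm", "data": {"targets": [{"dx": -0.02,"dy": 0,"dz": 0,"rx": 0,"ry": 0,"rz": 0},{"dx": -0.02,"dy": 0,"dz": 0,"rx": 0,"ry": 0,"rz": 0},{"dx": -0.02,"dy": 0,"dz": 0,"rx": 0,"ry": 0,"rz": 0},{"dx": -0.02,"dy": 0,"dz": 0,"rx": 0,"ry": 0,"rz": 0},{"dx": -0.02,"dy": 0,"dz": 0,"rx": 0,"ry": 0,"rz": 0},{"dx": -0.02,"dy": 0,"dz": 0,"rx": 0,"ry": 0,"rz": 0},{"dx": 0,"dy": 0,"dz": 0,"rx": 0,"ry": 0,"rz": 0},{"dx": 0,"dy": 0,"dz": 0,"rx": 0,"ry": 0,"rz": 0},{"dx": 0,"dy": 0,"dz": 0,"rx": 0,"ry": 0,"rz": 0},{"dx": 0,"dy": 0,"dz": 0,"rx": 0,"ry": 0,"rz": 0}]}}

```text
t: 23.05
tcp_pos: [0.4668, 0.0591, 0.0709]
tool_rot: [1.0, -0.002, 0.002, 0.0]
force: [8.4, 0.8, -3.7]
finger_gap: 0.273
gripper_force: 58.9
```

```bash
python3 - <<'E'
from h import *
F=[]
st();edge()
g=cv2.cvtColor(tray(),cv2.COLOR_BGR2GRAY)
for u in (320,326,346,354): print(u,g[206:224,u].tolist())
E
```

```text
23.05 [0.4668 0.0591 0.0709] yaw -0.004 zax [ 0.004 -0.    -1.   ] q [-0.11  0.61  1.95  0.    0.58  1.46] F [ 8.42  0.84 -3.67] gap 0.273 58.9
edge rows [215.56 216.42] x 0.625 0.6214 yaw 0.029
320 [130, 130, 127, 130, 129, 133, 202, 221, 201, 188, 124, 219, 226, 233, 251, 255, 255, 255]
326 [129, 130, 130, 131, 128, 133, 202, 176, 202, 188, 126, 217, 224, 233, 250, 255, 255, 255]
346 [194, 190, 136, 131, 130, 136, 202, 175, 204, 192, 106, 220, 254, 230, 210, 229, 230, 229]
354 [201, 196, 134, 129, 133, 141, 200, 181, 205, 194, 105, 214, 224, 234, 251, 255, 255, 255]
```

Contact with the bar: the force rose to about 8 N and the front rim shows at the same row in all columns, so it is flush. I'll ease off slightly and hold.

>>> {"op": "move_arm", "data": {"targets": [{"dx": 0.02,"dy": 0,"dz": 0,"rx": 0,"ry": 0,"rz": 0},{"dx": 0.01,"dy": 0,"dz": 0,"rx": 0,"ry": 0,"rz": 0},{"dx": 0,"dy": 0,"dz": 0,"rx": 0,"ry": 0,"rz": 0},{"dx": 0,"dy": 0,"dz": 0,"rx": 0,"ry": 0,"rz": 0},{"dx": 0,"dy": 0,"dz": 0,"rx": 0,"ry": 0,"rz": 0},{"dx": 0,"dy": 0,"dz": 0,"rx": 0,"ry": 0,"rz": 0},{"dx": 0,"dy": 0,"dz": 0,"rx": 0,"ry": 0,"rz": 0},{"dx": 0,"dy": 0,"dz": 0,"rx": 0,"ry": 0,"rz": 0},{"dx": 0,"dy": 0,"dz": 0,"rx": 0,"ry": 0,"rz": 0},{"dx": 0,"dy": 0,"dz": 0,"rx": 0,"ry": 0,"rz": 0}]}}

```text
t: 24.4
tcp_pos: [0.4668, 0.0592, 0.0709]
tool_rot: [1.0, -0.002, 0.001, 0.0]
force: [7.0, 0.8, -3.4]
finger_gap: 0.272
gripper_force: 58.9
```

```bash
python3 - <<'E'
from h import *
st();t=tray();g=cv2.cvtColor(t,cv2.COLOR_BGR2GRAY)
for u in (320,326,346,354): print(u,g[206:224,u].tolist())
a=cv2.resize(t[140:240,295:375],(480,600),interpolation=cv2.INTER_CUBIC);cv2.imwrite("pics/c8.png",a)
E
```

```text
24.4 [0.4668 0.0592 0.0709] yaw -0.005 zax [ 0.003 -0.    -1.   ] q [-0.11  0.61  1.95  0.    0.58  1.46] F [ 6.99  0.8  -3.44] gap 0.272 58.9
320 [133, 130, 129, 128, 129, 134, 202, 219, 201, 187, 126, 219, 226, 235, 251, 255, 255, 255]
326 [130, 131, 131, 131, 130, 133, 202, 173, 202, 185, 128, 220, 226, 232, 250, 255, 255, 255]
346 [191, 191, 128, 136, 132, 136, 202, 176, 202, 195, 106, 219, 254, 229, 211, 229, 230, 229]
354 [199, 197, 132, 134, 130, 143, 204, 179, 204, 192, 105, 215, 221, 232, 251, 255, 255, 255]
```

View pics/c8.png

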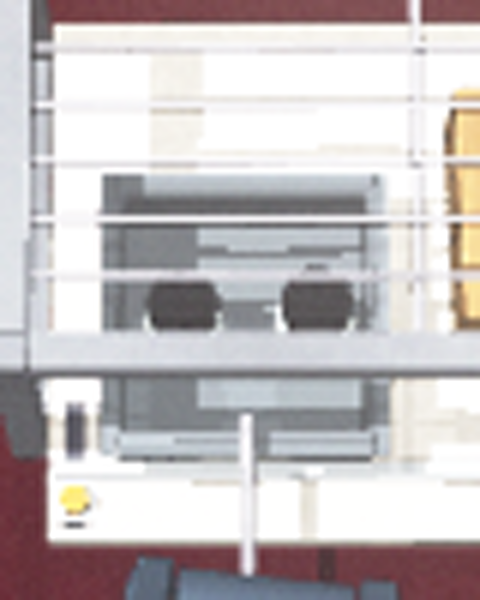

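The crop shows the tray square: its front rim is level at crop y≈455 from x=103 to 385, with both jars upright. Now I relax the pull and lift out.

>>> {"op": "move_arm", "data": {"targets": [{"dx": 0.02,"dy": 0,"dz": 0,"rx": 0,"ry": 0,"rz": 0},{"dx": 0.02,"dy": 0,"dz": 0,"rx": 0,"ry": 0,"rz": 0},{"dx": 0.02,"dy": 0,"dz": 0,"rx": 0,"ry": 0,"rz": 0},{"dx": 0.02,"dy": 0,"dz": 0,"rx": 0,"ry": 0,"rz": 0},{"dx": 0.02,"dy": 0,"dz": 0,"rx": 0,"ry": 0,"rz": 0},{"dx": 0.03,"dy": 0,"dz": 0,"rx": 0,"ry": 0,"rz": 0},{"dx": 0.04,"dy": 0,"dz": 0,"rx": 0,"ry": 0,"rz": 0},{"dx": 0.04,"dy": 0,"dz": 0,"rx": 0,"ry": 0,"rz": 0},{"dx": 0.04,"dy": 0,"dz": 0,"rx": 0,"ry": 0,"rz": 0},{"dx": 0,"dy": 0,"dz": 0,"rx": 0,"ry": 0,"rz": 0}]}}

```text
t: 25.7
tcp_pos: [0.4717, 0.0593, 0.0708]
tool_rot: [1.0, -0.002, -0.0, -0.0]
force: [0.6, 0.3, -1.7]
finger_gap: 0.276
gripper_force: 59.2
```

>>> {"op": "move_arm", "data": {"targets": [{"dx": 0,"dy": 0,"dz": 0.15,"rx": 0,"ry": 0,"rz": 0},{"dx": 0,"dy": 0,"dz": 0.2,"rx": 0,"ry": 0,"rz": 0},{"dx": 0,"dy": 0,"dz": 0.25,"rx": 0,"ry": 0,"rz": 0},{"dx": 0,"dy": 0,"dz": 0.3,"rx": 0,"ry": 0,"rz": 0},{"dx": 0,"dy": 0,"dz": 0.3,"rx": 0,"ry": 0,"rz": 0},{"dx": 0,"dy": 0,"dz": 0.3,"rx": 0,"ry": 0,"rz": 0},{"dx": 0,"dy": 0,"dz": 0.3,"rx": 0,"ry": 0,"rz": 0},{"dx": 0,"dy": 0,"dz": 0,"rx": 0,"ry": 0,"rz": 0},{"dx": 0,"dy": 0,"dz": 0,"rx": 0,"ry": 0,"rz": 0},{"dx": 0,"dy": 0,"dz": 0,"rx": 0,"ry": 0,"rz": 0}]}}

```text
t: 26.95
tcp_pos: [0.4715, 0.0592, 0.1155]
tool_rot: [1.0, -0.002, -0.0, -0.0]
force: [-0.6, -0.7, -3.5]
finger_gap: 0.272
gripper_force: 59.2
```

```bash
python3 - <<'E'
from h import *
st();t=tray();g=cv2.cvtColor(t,cv2.COLOR_BGR2GRAY)
for u in (320,326,346,354): print(u,g[206:224,u].tolist())
E
```

```text
26.95 [0.4715 0.0592 0.1155] yaw -0.005 zax [-0.001  0.    -1.   ] q [-0.11  0.52  1.91  0.    0.71  1.46] F [-0.59 -0.72 -3.46] gap 0.272 59.2
320 [128, 133, 130, 128, 131, 131, 202, 222, 198, 188, 126, 219, 226, 234, 251, 255, 255, 255]
326 [128, 128, 132, 129, 130, 131, 200, 178, 200, 187, 129, 218, 224, 232, 250, 255, 255, 255]
346 [192, 192, 133, 133, 137, 139, 200, 177, 204, 191, 104, 218, 254, 231, 251, 255, 255, 255]
354 [199, 199, 130, 133, 129, 142, 201, 176, 206, 196, 105, 214, 224, 231, 251, 255, 255, 255]
```

>>> {"op": "move_arm", "data": {"targets": [{"dx": -0.2,"dy": 0,"dz": 0,"rx": 0,"ry": 0,"rz": 0},{"dx": -0.4,"dy": 0,"dz": 0,"rx": 0,"ry": 0,"rz": 0},{"dx": -0.5,"dy": 0,"dz": 0,"rx": 0,"ry": 0,"rz": 0},{"dx": -0.5,"dy": 0,"dz": 0,"rx": 0,"ry": 0,"rz": 0},{"dx": -0.5,"dy": 0,"dz": 0,"rx": 0,"ry": 0,"rz": 0},{"dx": -0.5,"dy": 0,"dz": 0,"rx": 0,"ry": 0,"rz": 0},{"dx": -0.5,"dy": 0.2,"dz": 0,"rx": 0,"ry": 0,"rz": 0},{"dx": -0.34,"dy": 0.4,"dz": 0,"rx": 0,"ry": 0,"rz": 0},{"dx": -0.2,"dy": 0.6,"dz": 0,"rx": 0,"ry": 0,"rz": 0},{"dx": 0,"dy": 0.8,"dz": 0,"rx": 0,"ry": 0,"rz": 0}]}}

```text
t: 28.25
tcp_pos: [0.38, 0.1101, 0.1158]
tool_rot: [1.0, -0.003, -0.0, -0.0]
force: [0.3, 0.4, -1.5]
finger_gap: 0.274
gripper_force: 59.2
```

>>> {"op": "move_arm", "data": {"targets": [{"dx": 0,"dy": 0.9,"dz": 0,"rx": 0,"ry": 0,"rz": -0.03},{"dx": 0,"dy": 0.9,"dz": 0,"rx": 0,"ry": 0,"rz": -0.03},{"dx": 0,"dy": 0.9,"dz": 0,"rx": 0,"ry": 0,"rz": -0.03},{"dx": 0,"dy": 0.9,"dz": 0,"rx": 0,"ry": 0,"rz": -0.03},{"dx": 0,"dy": 0.9,"dz": 0,"rx": 0,"ry": 0,"rz": -0.03},{"dx": 0,"dy": 0.9,"dz": 0,"rx": 0,"ry": 0,"rz": -0.03},{"dx": 0,"dy": 0.9,"dz": 0,"rx": 0,"ry": 0,"rz": -0.03},{"dx": 0,"dy": 0.9,"dz": 0,"rx": 0,"ry": 0,"rz": -0.03},{"dx": 0,"dy": 0.9,"dz": 0,"rx": 0,"ry": 0,"rz": -0.03},{"dx": 0,"dy": 0.7,"dz": 0,"rx": 0,"ry": 0,"rz": 0}]}}

```text
t: 29.5
tcp_pos: [0.3802, 0.3306, 0.1157]
tool_rot: [0.997, -0.072, 0.0, -0.0]
force: [0.3, 0.2, -2.4]
finger_gap: 0.272
gripper_force: 59.2
```

>>> {"op": "move_arm", "data": {"targets": [{"dx": 0,"dy": 0.6,"dz": 0,"rx": 0,"ry": 0,"rz": 0},{"dx": 0,"dy": 0.4,"dz": -0.3,"rx": 0,"ry": 0,"rz": 0},{"dx": 0,"dy": 0.1,"dz": -0.5,"rx": 0,"ry": 0,"rz": 0},{"dx": 0,"dy": 0,"dz": -0.6,"rx": 0,"ry": 0,"rz": 0},{"dx": 0,"dy": 0,"dz": -0.6,"rx": 0,"ry": 0,"rz": 0},{"dx": 0,"dy": 0,"dz": -0.6,"rx": 0,"ry": 0,"rz": 0},{"dx": 0,"dy": 0,"dz": -0.5,"rx": 0,"ry": 0,"rz": 0},{"dx": 0,"dy": 0,"dz": -0.3,"rx": 0,"ry": 0,"rz": 0},{"dx": 0,"dy": 0,"dz": -0.2,"rx": 0,"ry": 0,"rz": 0},{"dx": 0,"dy": 0,"dz": 0,"rx": 0,"ry": 0,"rz": 0}]}}

```text
t: 30.75
tcp_pos: [0.3807, 0.3567, 0.0257]
tool_rot: [0.997, -0.073, -0.0, 0.0]
force: [0.4, 0.4, -2.2]
finger_gap: 0.27
gripper_force: 59.2
```

```bash
python3 -c "
from h import *
st()"
```

```text
30.75 [0.3807 0.3567 0.0257] yaw -0.146 zax [-0. -0. -1.] q [0.54 0.73 1.84 0.   0.58 2.26] F [ 0.45  0.36 -2.17] gap 0.27 59.2
```

>>> {"op": "move_arm", "data": {"targets": [{"dx": 0,"dy": 0,"dz": -0.12,"rx": 0,"ry": 0,"rz": 0},{"dx": 0,"dy": 0,"dz": -0.12,"rx": 0,"ry": 0,"rz": 0},{"dx": 0,"dy": 0,"dz": -0.1,"rx": 0,"ry": 0,"rz": 0},{"dx": 0,"dy": 0,"dz": -0.08,"rx": 0,"ry": 0,"rz": 0},{"dx": 0,"dy": 0,"dz": -0.06,"rx": 0,"ry": 0,"rz": 0},{"dx": 0,"dy": 0,"dz": -0.04,"rx": 0,"ry": 0,"rz": 0},{"dx": 0,"dy": 0,"dz": -0.04,"rx": 0,"ry": 0,"rz": 0},{"dx": 0,"dy": 0,"dz": -0.02,"rx": 0,"ry": 0,"rz": 0},{"dx": 0,"dy": 0,"dz": 0,"rx": 0,"ry": 0,"rz": 0},{"dx": 0,"dy": 0,"dz": 0,"rx": 0,"ry": 0,"rz": 0}]}}

```text
t: 32.0
tcp_pos: [0.3808, 0.3568, 0.0113]
tool_rot: [0.997, -0.073, 0.0, -0.0]
force: [0.2, -0.5, -2.3]
finger_gap: 0.269
gripper_force: 59.2
```

>>> {"op": "move_arm", "data": {"targets": [{"dx": 0,"dy": 0,"dz": -0.02,"rx": 0,"ry": 0,"rz": 0},{"dx": 0,"dy": 0,"dz": -0.02,"rx": 0,"ry": 0,"rz": 0},{"dx": 0,"dy": 0,"dz": 0,"rx": 0,"ry": 0,"rz": 0},{"dx": 0,"dy": 0,"dz": 0,"rx": 0,"ry": 0,"rz": 0},{"dx": 0,"dy": 0,"dz": 0,"rx": 0,"ry": 0,"rz": 0},{"dx": 0,"dy": 0,"dz": 0,"rx": 0,"ry": 0,"rz": 0},{"dx": 0,"dy": 0,"dz": 0,"rx": 0,"ry": 0,"rz": 0},{"dx": 0,"dy": 0,"dz": 0,"rx": 0,"ry": 0,"rz": 0},{"dx": 0,"dy": 0,"dz": 0,"rx": 0,"ry": 0,"rz": 0},{"dx": 0,"dy": 0,"dz": 0,"rx": 0,"ry": 0,"rz": 0}]}}

```text
t: 33.25
tcp_pos: [0.3808, 0.3568, 0.0108]
tool_rot: [0.997, -0.073, 0.0, -0.0]
force: [-1.7, -1.1, 5.3]
finger_gap: 0.274
gripper_force: 60.1
```

Seated on the mat (force z turned positive). Opening and rising.

>>> {"op": "move_arm", "data": {"targets": [{"dx": 0,"dy": 0,"dz": 0,"rx": 0,"ry": 0,"rz": 0},{"dx": 0,"dy": 0,"dz": 0,"rx": 0,"ry": 0,"rz": 0},{"dx": 0,"dy": 0,"dz": 0,"rx": 0,"ry": 0,"rz": 0},{"dx": 0,"dy": 0,"dz": 0,"rx": 0,"ry": 0,"rz": 0},{"dx": 0,"dy": 0,"dz": 0,"rx": 0,"ry": 0,"rz": 0},{"dx": 0,"dy": 0,"dz": 0,"rx": 0,"ry": 0,"rz": 0},{"dx": 0,"dy": 0,"dz": 0,"rx": 0,"ry": 0,"rz": 0},{"dx": 0,"dy": 0,"dz": 0,"rx": 0,"ry": 0,"rz": 0},{"dx": 0,"dy": 0,"dz": 0,"rx": 0,"ry": 0,"rz": 0},{"dx": 0,"dy": 0,"dz": 0,"rx": 0,"ry": 0,"rz": 0}], "claw": 100}}

```text
t: 34.5
tcp_pos: [0.3808, 0.3567, 0.0103]
tool_rot: [0.997, -0.073, 0.0, -0.0]
force: [0.1, -0.2, -1.0]
finger_gap: 1.001
gripper_force: 0.0
```

>>> {"op": "move_arm", "data": {"targets": [{"dx": 0,"dy": 0,"dz": 0.2,"rx": 0,"ry": 0,"rz": 0},{"dx": 0,"dy": 0,"dz": 0.4,"rx": 0,"ry": 0,"rz": 0},{"dx": 0,"dy": 0,"dz": 0.6,"rx": 0,"ry": 0,"rz": 0},{"dx": 0,"dy": 0,"dz": 0.8,"rx": 0,"ry": 0,"rz": 0},{"dx": 0,"dy": 0,"dz": 0.8,"rx": 0,"ry": 0,"rz": 0},{"dx": 0,"dy": 0,"dz": 0.8,"rx": 0,"ry": 0,"rz": 0},{"dx": 0,"dy": 0,"dz": 0.8,"rx": 0,"ry": 0,"rz": 0},{"dx": 0,"dy": 0,"dz": 0.8,"rx": 0,"ry": 0,"rz": 0},{"dx": 0,"dy": 0,"dz": 0.8,"rx": 0,"ry": 0,"rz": 0},{"dx": 0,"dy": 0,"dz": 0,"rx": 0,"ry": 0,"rz": 0}]}}

```text
t: 35.75
tcp_pos: [0.3817, 0.3574, 0.1626]
tool_rot: [0.997, -0.073, 0.002, -0.001]
force: [0.1, -0.3, -0.8]
finger_gap: 1.002
gripper_force: 0.0
```

```bash
python3 - <<'E'
from h import *
st();t=cv2.cvtColor(cams.snapshot("scene"),cv2.COLOR_RGB2BGR)
o=cv2.imread("pics/scene0.png")
for im in (o,t):
    hsv=cv2.cvtColor(im,cv2.COLOR_BGR2HSV);m=cv2.inRange(hsv,(12,70,110),(32,255,255));k=np.zeros_like(m);k[200:285,370:440]=255;m&=k
    c=max(cv2.findContours(m,0,2)[0],key=cv2.contourArea);print("handle",cv2.minAreaRect(c))
g=cv2.cvtColor(tray(),cv2.COLOR_BGR2GRAY)
for u in (320,326,346,354): print(u,g[206:224,u].tolist())
E
```

```text
35.75 [0.3817 0.3574 0.1626] yaw -0.146 zax [ 0.004  0.003 -1.   ] q [0.54 0.49 1.76 0.   0.89 2.26] F [ 0.09 -0.28 -0.75] gap 1.002 0.0
handle ((421.34613037109375, 226.2307586669922), (10.816654205322266, 34.39141082763672), 33.6900634765625)
handle ((420.1117858886719, 225.75296020507812), (10.81420612335205, 34.436729431152344), 32.47119140625)
320 [127, 127, 128, 125, 131, 133, 202, 220, 199, 181, 130, 221, 224, 234, 251, 255, 255, 255]
326 [127, 133, 128, 129, 132, 133, 200, 176, 202, 186, 124, 217, 225, 234, 250, 255, 255, 255]
346 [195, 189, 133, 132, 133, 137, 203, 176, 204, 192, 109, 222, 254, 230, 251, 255, 255, 255]
354 [194, 198, 130, 131, 130, 143, 201, 176, 204, 191, 108, 218, 221, 232, 251, 255, 255, 255]
```

The hook lies on the mat where it started, and the tray is unmoved against the bar.

```bash
python3 -c "
from station import order
print(order.sign_off())"
```

```text
the job is handed in; nothing more can be done
None
```

I drew the tray forward until it was flush against the stop bar with both jars standing, laid the hook back on the mat and handed the job in at about 36 s; sign-off returned no verdict.

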